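Clamp a copper-faced plaque in the spring-flap plaque holder

TASK

Clamp the copper-faced plaque in the wooden plaque holder, ready for engraving: with one fingertip press the holder's long spring bar down and keep it down so that the clamp flap stands well clear, and meanwhile with the other fingertip push the plaque along its channel, under the raised flap, until it is fully home against the end stop. Only then let the bar come up so that the flap closes on the plaque, and move the hand clear. Do not grip or lift the plaque, do not let the flap scrape over its copper face while it slides, and leave the other things on the bench alone.

Things in the scene. Friction and masses are not known exactly. Their poses are not given: they have to be found in the camera images.
- holder: Plaque holder, fixed to the bench: dark hardwood board 170 (x) x 94 (y) x 20 mm. Origin: centre of its underside on the bench; z up; x runs along the channel from its open end to the end stop. Numbers below are mm in this frame. On its left side a spring clamp (bent sheet 2.5 thick) hinges on a line along x at y = 39, z = 32: press bar to the left, clamp flap to the right.
- channel (a point): Point on the channel floor (board top, z = 20) at x = 0, y = -4, the channel's middle. Walls: at y = -35 a guide strip 8 wide, 6 high; at y = 27 a fence 8 wide, 10 high; both from x = -85 to 55; 62 clear between them.
- end_stop (a point): Point at x = 55, y = -4, z = 25 on the face of the steel end stop, 10 high, across the channel's far end. Plaque home: its origin at x = 30, y = -4, z = 20, its rear edge at x = 5, 10 in front of the flap.
- press_bar (a point): Point on top of the press bar, 26 from the hinge line, at x = -15. Moves with the bar, which spans x = -85 to 57 and y = 44 to 72 and overhangs the board's edge (y = 47) with nothing under it. It may be pressed anywhere along its length, and a fingertip can slide along it.
- flap_lip (a point): Point under the lip of the clamp flap, mid-length. Moves with the flap, which spans x = 15 to 57 and reaches from the hinge over the channel to the lip at y = 5. Shut, its end face blocks the plaque.
- flap (a joint): Clamp hinge, rad. 0 shut: lip 6 mm above channel floor; bar slopes up outwards 0.42 rad, its top 25 above the floor at y = 65. Pressing the bar opens: 0.26 lip on the plaque's face, 0.35 clear by 2.5 mm, 0.90 limit. A flat fingertip 15 wide centred at y = 65 with its end 12 above the floor holds about 0.49; 10, 0.59; 8, 0.70: both fingertips may be at one height. About 3 N to start, 9 N wide open; springs shut.
- plaque: Pale wood block with a copper sheet pinned on top, 50 (x, along the channel) x 60 (y) x 15 mm high, about 80 g, loose. Origin: centre of its underside; z up; x as the holder's x. It starts in the channel in front of the flap, its origin at x = -28 to -14 of the holder.
- screwdriver: Bystander: screwdriver with a yellow handle lying on the bench left of the holder. Origin under its middle.
- dish: Bystander: round glass dish, 76 mm across, 26 mm high, with wire rings in it, right of the holder. Origin: centre of its underside.
- offcut: Bystander: bare wood offcut 75 x 42 x 22 mm on the bench, right of the holder. Origin: centre of its underside.
- hammer: Bystander: hammer lying on the bench to the right. Origin under its middle.

How it is judged:
On the way, in this order (a step that is already met when the one before it is completed fails the run):
1. a fingertip presses the bar and holds the flap clear while the plaque is still in front of it (value of joint flap above 0.32 rad and contact force between the fingers and flap above 0.5 N and x of plaque in the frame of holder below -0.009 m), for 0.2 s.
2. the plaque, pushed by a fingertip, is home against the end stop while a fingertip still holds the flap clear of it (value of joint flap above 0.3 rad and contact force between the fingers and flap above 0.5 N and contact force between the fingers and plaque above 0.1 N and x of plaque in the frame of holder above 0.0265 m), for 0.1 s.
At the end, for the whole second after the job is handed in: The plaque lies flat in the channel, within 3.5 mm of the end stop, at rest, and the released flap bears on its face (hinge 0.20 to 0.31 rad) (x of plaque in the frame of holder between 0.0265 and 0.032 m and z of plaque in the frame of holder between 0.017 and 0.023 m and angle between plaque's own z axis and vertical below 0.06 rad and angle between the x axis of plaque and the x axis of holder, either way round below 0.06 rad and value of joint flap between 0.2 and 0.31 rad and contact force between flap and plaque above 0.5 N and linear speed of plaque below 0.01 m/s); the robot touches nothing.
It fails at once if the plaque is lifted out of the channel or tipped up (z of plaque in the frame of holder above 0.028 m or angle between plaque's own z axis and vertical above 0.2 rad).
It fails at once if the flap scrapes over the plaque's face: the plaque slides under it while it is not held clear (value of joint flap below 0.275 rad and x of plaque in the frame of holder above -0.006 m and linear speed of plaque above 0.03 m/s).
It fails at once if a bystander is disturbed (distance of any of screwdriver, dish, offcut, hammer from where it was at the start of the episode above 0.02 m).
It also fails if it takes over 38 s, if anything falls off the work surface, if the arm or the gripper's body presses on something with over 40 N, if the wrist force passes 120 N, or if a joint passes its speed limit or range.

ROBOT

A 6-joint arm with a two-finger parallel gripper is mounted at the origin on the work surface. World frame = base frame: x ahead of the robot, y to its left, z up, the work surface at z = 0. Lengths are in m, angles in rad, forces in N, time in s.
With the tool pointing down it reaches from about 0.425 to 0.95 m from the base axis. Payload 3.5 kg.
Tool frame: the origin (TCP) lies midway between the tips of the shut fingers; the grasp point (between the pads) lies 19 mm behind it; z points along the fingers, y is the line along which they close (so a half turn about z gives the same grasp; the last joint's range is limited). The gripper opens to 85 mm and grips with 20 to 120 N. Pads are 22 mm wide; open, the fingers measure 114 mm over their backs; the gripper's body (76 mm by 85 mm) begins 54 mm behind the grasp point. The pads swing forward as they close: fully open they stand 13 mm farther back than shut.
Start: joints at [0.99, 0.286, 1.577, -0, 1.279, -0.15], TCP at [0.282, 0.613, 0.231] pointing down, gripper open.
Joint ranges: [-2.77, 2.77], [-0.9, 2.22], [0.21, 2.48], [-1.53, 4.67], [0.24, 2.81], [-2.84, 2.84]. Speed limits (rad/s): [2.79, 2.79, 3.14, 3.14, 3.14, 3.14].

INTERFACE

Orientations are given as a unit quaternion [x, y, z, w].
In Python, from plant import ctrl, cams, order gives the robot as it stands.
- The arm moves only by the tool move_arm, never from a script. Its argument "plan" is one flat list of numbers, 7 for each row, row after row: the shift along the world's x, y, z in mm, then the turn, a rotation vector about the world's x, y, z in degrees, then the finger opening in mm, from 0 to 85.4. A call has 1 to 12 rows; each row shifts and turns the commanded pose from where the row before left it; what a row does not reach is not made up. A row lasts 1/10 s, in which the tool goes at most 50 mm and 8.59 degrees, less where a joint would pass 70% of its speed; a pose out of reach is approached as far as the arm can. A call is refused whole if a number of a shift passes 50 or a number of a turn 8.59, either way. A call with a gripper value outside its range is refused whole. The fingers move at their own pace and stop on an object; "newtons" is the grip in N (left out, the last holds). Time passes only in rows, so rows that do not move let the fingers close. It gives the time, the measured TCP pose, the force, the opening and the grip force at its end, in the units of the state.
- ctrl.get_state(): the state, without advancing time (a new reading comes with each control period).
- cams.read_camera(name): name is "side" or "top"; returns a dict with "color" (480x640x3 uint8, red, green, blue), "fov_y" (degrees; the focal length in pixels is half the picture's height over the tangent of half this angle, whatever the lens; pixels are square), "cx", "cy" (the principal point, pixels), "origin" and "orientation" of the camera in the world. Camera axes: x right, y up, looking along -z (the intrinsics and any distortion apply to the point x, -y, -z); pixel columns grow to the right and rows downward; lengths in m; the calibration is good to about 2 mm. A picture is of the moment at which its call begins. There is no depth.
- order.sign_off(): hands the job in; it is judged then, once.
The state is a dict: "time": time; "qpos": joint angles; "dq": joint speeds; "joint_efforts": joint torques, N m; "eef_pos": TCP position; "tcp_rot": TCP orientation; "contact_force": force on the tool from outside, world axes, zero at the start; "wrist_torque": the same for the moment, N m; "opening": opening from 0.0 (shut) to 1.0 (fully open); "finger_force": force on a finger pad.
Only numpy, scipy, OpenCV 4.12 (cv2) and the standard library are available. Lean on these libraries where they do the work, as an engineer would, in place of code of your own. Each camera call takes 0.05 s, during which the arm holds its last target. There are 200 camera calls.

## Working session

There is one attempt and no reset: what is moved stays moved. The work goes in short steps, Python scripts to look and compute and a tool call to move; the robot and the scene stay as the last step left them, time stands still between calls to the robot, and variables do not carry over. Pictures are saved under pics/ and viewed, at most 10 in all, crops included, and the job is handed in when it is done.

Besides the shell and the picture viewer there is one more tool, called after "Emit:" by a JSON object that holds its "method" and its "body", one argument or row to a line. move_arm: Moves the arm, as the interface text tells. Its arguments: {"type":"object","properties":{"plan":{"type":"array","items":{"type":"number"}},"newtons":{"type":"number"}},"required":["plan"]}

```bash
mkdir -p pics
python3 - <<'E'
from plant import ctrl,cams
import cv2
for n in("top","side"):
    c=cams.read_camera(n); cv2.imwrite(f"pics/{n}0.png",c["color"][:,:,::-1])
    print(n,{k:v for k,v in c.items() if k!="color"})
s=ctrl.get_state();print(s)
E
```

```text
top {'fov_y': 44.02875456436249, 'cx': 322.82978523660523, 'cy': 238.55725123631626, 'origin': array([0.38046144, 0.00166832, 0.99168382]), 'orientation': array([-0.07502627,  0.07961726,  0.72233441, -0.68283611])}
side {'fov_y': 50.498142305376135, 'cx': 316.63351393920556, 'cy': 234.5648473900214, 'origin': array([0.19978281, 0.3919954 , 0.72025697]), 'orientation': array([-0.12678923,  0.31178722,  0.86962147, -0.36120869])}
{'time': 0.1, 'qpos': array([ 9.90045219e-01,  2.87105881e-01,  1.57806505e+00, -1.07662104e-06,
        1.27863117e+00, -1.49962931e-01]), 'dq': array([ 0.00035866, -0.0029299 , -0.00371502, -0.00055154, -0.00138213,
        0.00074166]), 'joint_efforts': array([ 2.95464106e-04, -4.07292652e+01, -2.93699956e+01, -1.75851442e-04,
        3.47962246e-03, -4.20005961e-06]), 'eef_pos': array([0.28148017, 0.61283186, 0.23004766]), 'tcp_rot': array([ 2.13732144e-01,  9.76891678e-01, -1.03199101e-03, -3.94217083e-04]), 'contact_force': array([ 0.58554679, -0.0736553 , -0.73116219]), 'wrist_torque': array([0.00014387, 0.01449178, 0.0180105 ]), 'finger_force': 0.0, 'opening': 0.9980006064016937}
```

View pics/top0.png

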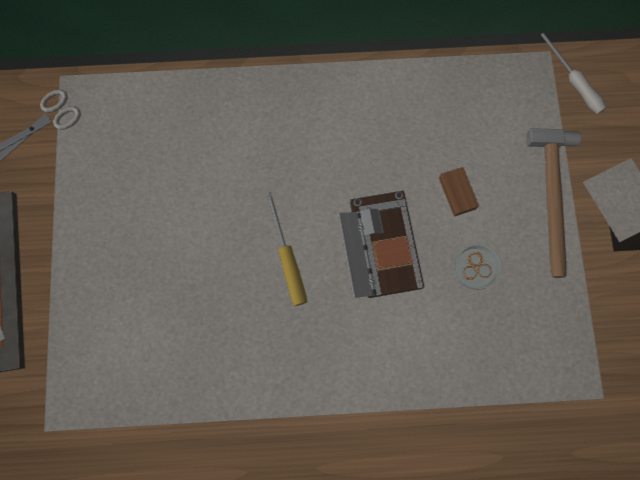

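View pics/side0.png

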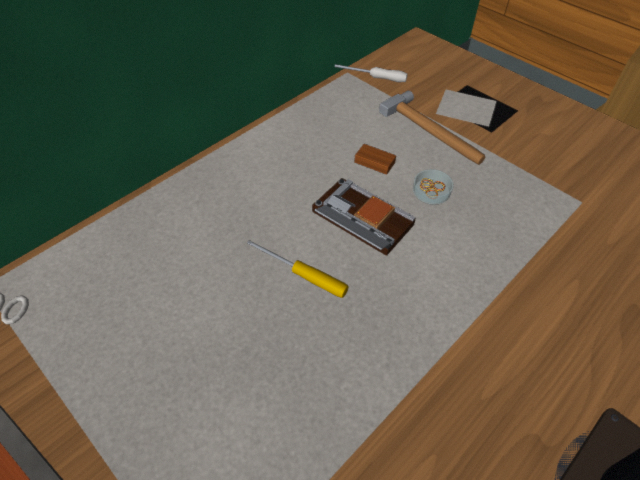

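```bash
cat > h.py <<'E'
import numpy as np, cv2
from scipy.spatial.transform import Rotation as R
def ray(c,u,v):
    f=240/np.tan(np.radians(c["fov_y"])/2)
    return R.from_quat(c["orientation"]).apply([(u-c["cx"])/f,-(v-c["cy"])/f,-1])
def onz(c,u,v,z):
    d=ray(c,u,v); return c["origin"]+d*(z-c["origin"][2])/d[2]
def proj(c,p):
    f=240/np.tan(np.radians(c["fov_y"])/2)
    q=R.from_quat(c["orientation"]).inv().apply(np.asarray(p)-c["origin"])
    return c["cx"]-f*q[...,0]/q[...,2], c["cy"]+f*q[...,1]/q[...,2]
E
python3 - <<'E'
import cv2
a=cv2.imread("pics/top0.png")[180:310,320:450]; b=cv2.imread("pics/side0.png")[165:265,300:430]
a=cv2.resize(a,None,fx=4.6,fy=4.6,interpolation=cv2.INTER_CUBIC)
cv2.imwrite("pics/ct.png",cv2.convertScaleAbs(a,alpha=1.6))
b=cv2.resize(b,None,fx=6,fy=6,interpolation=cv2.INTER_CUBIC);cv2.imwrite("pics/cs.png",cv2.convertScaleAbs(b,alpha=1.6))
E
```

```text
(no output)
```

View pics/ct.png

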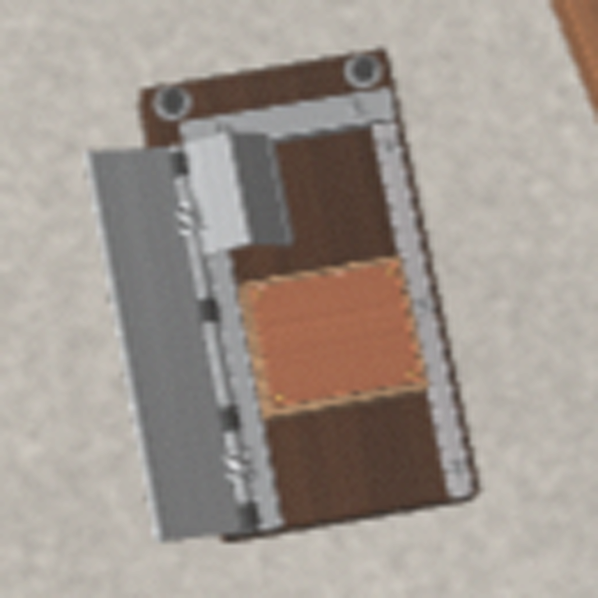

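View pics/cs.png

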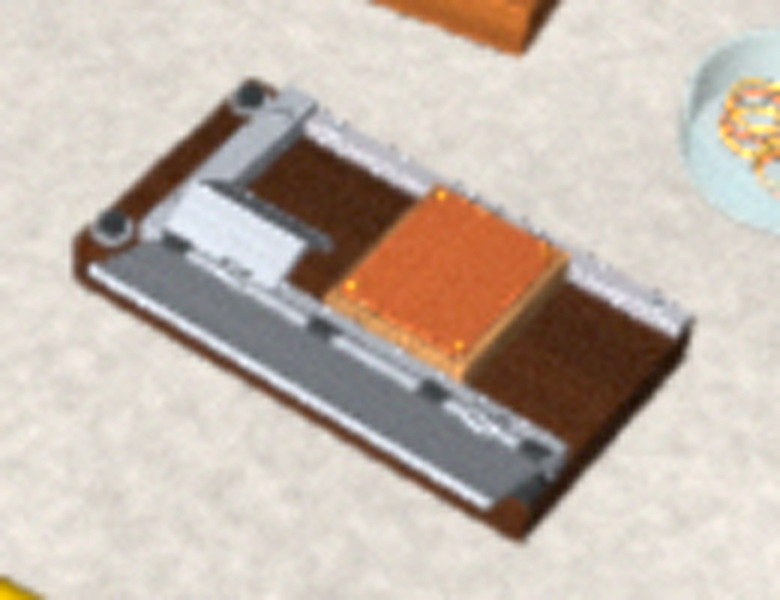

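The crops show the holder: board top corners in the top crop at (140,90), (385,50), (480,493) and in the side crop at (78,243), (255,80), (690,325). The copper-faced plaque lies mid-channel and the flap is at the far end.

```bash
cat >> h.py <<'E'
def wp(p,P): # holder->world, P in m
    c,s=np.cos(p[2]),np.sin(p[2]); P=np.atleast_2d(P)
    return np.c_[p[0]+c*P[:,0]-s*P[:,1],p[1]+s*P[:,0]+c*P[:,1],P[:,2]]
E
python3 - <<'E'
from h import *; from plant import cams
from scipy.optimize import least_squares
T=cams.read_camera("top");S=cams.read_camera("side")
A=np.array([[85,47,20],[85,-47,20],[-85,-47,20]])/1e3
ut=np.array([[140,90],[385,50],[480,493]])/4.6+[320,180]
us=np.array([[78,243],[255,80],[690,325]])/6+[300,165]
def res(p,sep=False):
    W=wp(p,A); r=[np.c_[proj(c,W)]-u for c,u in((T,ut),(S,us))]
    return np.ravel(r)
f=least_squares(res,[.4,-.1,0]);p=f.x;print(p,f.fun.round(1))
np.save("p.npy",p)
for c,z in((T,.035),(S,.035)):
    h=cv2.cvtColor(c["color"],cv2.COLOR_RGB2HSV)
    print(h.shape)
    m=cv2.inRange(h,(3,110,60),(16,255,255))
    n,l,st,ce=cv2.connectedComponentsWithStats(m)
    q=np.array([proj(c,wp(p,[-.02,-.004,.035])[0])]).ravel()
    for i in range(1,n):
        if st[i,4]>150 and np.hypot(*(ce[i]-q))<25:
            w=onz(c,*ce[i],z); d=w[:2]-p[:2]; cs,sn=np.cos(p[2]),np.sin(p[2])
            print(ce[i],st[i],"plaque in holder",cs*d[0]+sn*d[1],-sn*d[0]+cs*d[1])
E
```

```text
[ 0.58203202 -0.11656954  0.1109551 ] [-0.6  0.3  0.3  0.2 -0.1  1.6 -1.5 -0.9 -0.8 -1.2  1.1 -1. ]
(480, 640, 3)
[392.29265537 252.21468927] [374 237  38  31 885] plaque in holder -0.01875190478877711 -0.004669672562253213
(480, 640, 3)
[374.19647696 211.49728997] [353 196  42  33 738] plaque in holder -0.022660498031810195 -0.0003396259635874083
```

Run:
```python
from h import *
p=np.load("p.npy")
print(wp(p,np.array([[-62,30.5,20],[-6,30.5,20]])/1e3)*1e3, np.degrees(p[2]))
```

```text
[[517.03607483 -93.12220276  20.        ]
 [572.69171938 -86.92145851  20.        ]] 6.357258822312504
```

Emit:
{"method": "move_arm", "body": {
  "plan": [15, -45, 0, 0, 0, 8, 55, 15, -45, 0, 0, 0, 8, 55, 15, -45, 0, 0, 0, 8, 55, 15, -45, 0, 0, 0, 7, 55, 15, -45, 0, 0, 0, 0, 55, 15, -45, 0, 0, 0, 0, 55, 15, -45, 0, 0, 0, 0, 55, 15, -45, 0, 0, 0, 0, 55, 15, -45, 0, 0, 0, 0, 55, 15, -45, 0, 0, 0, 0, 55, 15, -45, 0, 0, 0, 0, 55, 15, -45, 0, 0, 0, 0, 55]
}}

```text
time: 1.4
eef_pos: [0.462, 0.0714, 0.2315]
tcp_rot: [-0.055, 0.998, 0.0, 0.0]
contact_force: [0.5, 0.1, 0.2]
opening: 0.645
finger_force: 0.0
```

Emit:
{"method": "move_arm", "body": {
  "plan": [14, -41, -30, 0, 0, 0, 55, 14, -41, -30, 0, 0, 0, 55, 14, -41, -30, 0, 0, 0, 55, 13, -42, -30, 0, 0, 0, 55, 0, 0, -30, 0, 0, 0, 55, 0, 0, 0, 0, 0, 0, 55, 0, 0, 0, 0, 0, 0, 55]
}}

```text
time: 2.1
eef_pos: [0.5134, -0.0825, 0.0875]
tcp_rot: [-0.055, 0.998, 0.0, -0.001]
contact_force: [0.0, -0.1, 0.4]
opening: 0.64
finger_force: 0.0
```

Run:
```python
from plant import ctrl,cams
import cv2,numpy as np
s=ctrl.get_state();print(s["time"],s["eef_pos"],s["contact_force"],s["opening"])
o=[]
for n,(x,y) in(("top",(325,180)),("side",(310,140))):
    c=cams.read_camera(n)["color"][y:y+130,x:x+100,::-1]
    o.append(cv2.resize(c,None,fx=4,fy=4,interpolation=cv2.INTER_CUBIC))
cv2.imwrite("pics/a1.png",cv2.convertScaleAbs(np.hstack(o),alpha=1.6))
```

```text
2.1 [ 0.51336693 -0.08247899  0.08748626] [ 0.04515326 -0.0834229   0.36839638] 0.6400069010272392
```

View pics/a1.png

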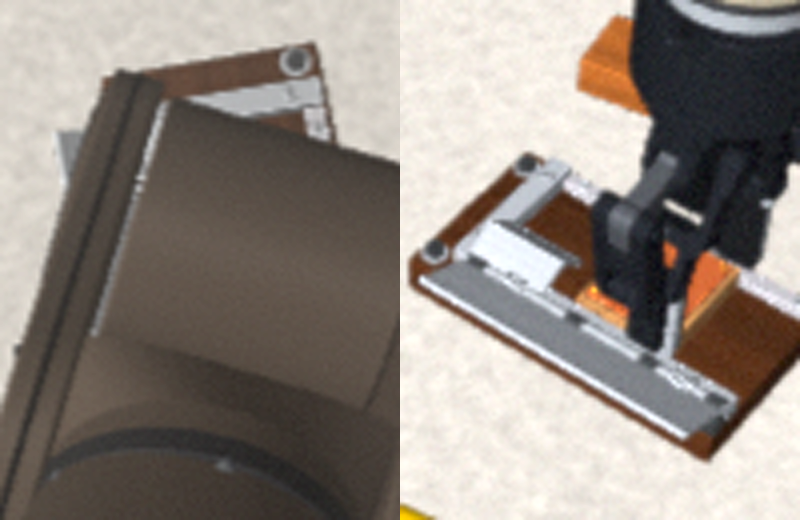

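The left finger hangs just above the bar and the right one behind the plaque. The tip's lower end is near side px (373,227). I'll correct the shortfall, then descend by touch.

Emit:
{"method": "move_arm", "body": {
  "plan": [2, -5, -10, 0, 0, 0, 55, 2, -6, -10, 0, 0, 0, 55, 0, 0, -10, 0, 0, 0, 55, 0, 0, -4, 0, 0, 0, 55, 0, 0, 0, 0, 0, 0, 55]
}}

```text
time: 2.7
eef_pos: [0.517, -0.0935, 0.0524]
tcp_rot: [-0.055, 0.998, 0.001, -0.001]
contact_force: [1.0, -0.3, -0.1]
opening: 0.641
finger_force: 0.0
```

Run:
```python
from plant import ctrl,cams
from h import *
s=ctrl.get_state();print(s["time"],s["eef_pos"],s["contact_force"],s["opening"])
S=cams.read_camera("side");p=np.load("p.npy")
t=s["eef_pos"];y=np.array([np.cos(p[2]+np.pi/2),np.sin(p[2]+np.pi/2),0]);x=np.array([y[1],-y[0],0])
img=cv2.resize(S["color"][165:265,310:440,::-1],None,fx=6,fy=6,interpolation=cv2.INTER_CUBIC)
img=cv2.convertScaleAbs(img,alpha=1.8)
for dz,col in((0,(0,255,0)),(.006,(255,0,0))):
  for i in(27.5,42):
    for j in(-11,11):
      u,v=proj(S,t+y*i/1e3+x*j/1e3+[0,0,dz]); cv2.circle(img,(int((u-310)*6),int((v-165)*6)),3,col,-1)
cv2.imwrite("pics/a2.png",img)
```

```text
2.7 [ 0.51697165 -0.09345742  0.0523989 ] [ 0.98330718 -0.30221181 -0.06259113] 0.6409339595381728
```

View pics/a2.png

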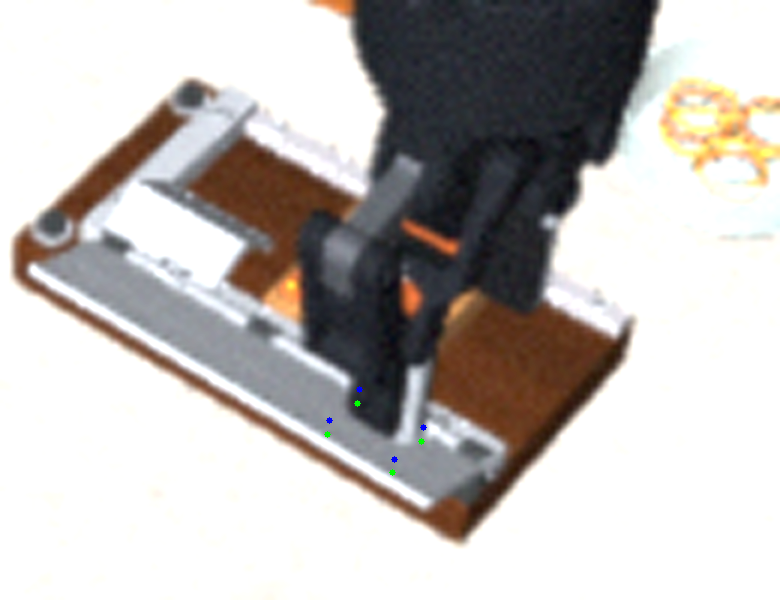

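The finger's back lower edge is seen at crop (350,405)–(393,437), above the predicted points, so the tips sit some 8–15 mm behind the TCP. I'll find the bar by touch.

Emit:
{"method": "move_arm", "body": {
  "plan": [0, 0, -3, 0, 0, 0, 55, 0, 0, -3, 0, 0, 0, 55, 0, 0, -2, 0, 0, 0, 55, 0, 0, 0, 0, 0, 0, 55]
}}

```text
time: 3.15
eef_pos: [0.5177, -0.0937, 0.0455]
tcp_rot: [-0.055, 0.998, 0.0, -0.0]
contact_force: [-0.9, -1.2, 0.1]
opening: 0.647
finger_force: 0.0
```

Emit:
{"method": "move_arm", "body": {
  "plan": [0, 0, -2, 0, 0, 0, 55, 0, 0, -2, 0, 0, 0, 55, 0, 0, 0, 0, 0, 0, 55]
}}

```text
time: 3.45
eef_pos: [0.5177, -0.0938, 0.0414]
tcp_rot: [-0.055, 0.998, 0.0, -0.0]
contact_force: [-0.1, 0.1, 0.5]
opening: 0.645
finger_force: 0.0
```

Emit:
{"method": "move_arm", "body": {
  "plan": [0, 0, -2, 0, 0, 0, 55, 0, 0, -2, 0, 0, 0, 55, 0, 0, 0, 0, 0, 0, 55]
}}

```text
time: 3.75
eef_pos: [0.5183, -0.0938, 0.038]
tcp_rot: [-0.055, 0.998, 0.0, 0.0]
contact_force: [0.3, 1.6, 3.6]
opening: 0.647
finger_force: 1.3
```

Contact with the bar at TCP z ≈ 0.039, so the tips are about 8.5 mm above the TCP. I'll press on to z ≈ 0.021.

Emit:
{"method": "move_arm", "body": {
  "plan": [0, 0, -4, 0, 0, 0, 55, 0, 0, -4, 0, 0, 0, 55, 0, 0, -4, 0, 0, 0, 55, 0, 0, -3, 0, 0, 0, 55, 0, 0, -2, 0, 0, 0, 55, 0, 0, 0, 0, 0, 0, 55, 0, 0, 0, 0, 0, 0, 55]
}}

```text
time: 4.45
eef_pos: [0.5187, -0.0941, 0.0214]
tcp_rot: [-0.055, 0.998, -0.0, 0.001]
contact_force: [-0.3, 1.2, 8.8]
opening: 0.647
finger_force: 3.8
```

Run:
```python
from plant import cams
from h import *
S=cams.read_camera("side")
img=cv2.resize(S["color"][165:265,310:440,::-1],None,fx=6,fy=6,interpolation=cv2.INTER_CUBIC)
cv2.imwrite("pics/a3.png",cv2.convertScaleAbs(img,alpha=1.8))
```

```text
(no output)
```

View pics/a3.png

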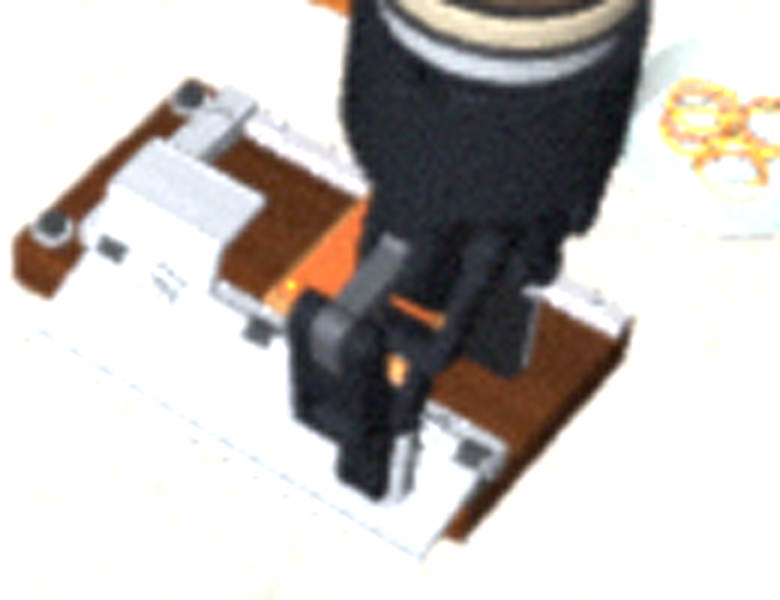

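The flap stands wide open (8.8 N on the bar), with the right finger low in the channel behind the plaque at about crop (515,370). Now I'll push along the channel.

Emit:
{"method": "move_arm", "body": {
  "plan": [2, 0.2, 1, 0, 0, 0, 55, 5, 0.6, 0, 0, 0, 0, 55, 5, 0.6, 0, 0, 0, 0, 55, 5, 0.6, 0, 0, 0, 0, 55, 0, 0, 0, 0, 0, 0, 55]
}}

```text
time: 5.0
eef_pos: [0.5326, -0.0911, 0.0207]
tcp_rot: [-0.056, 0.998, 0.001, -0.004]
contact_force: [-5.5, 1.9, 6.1]
opening: 0.643
finger_force: 3.7
```

Emit:
{"method": "move_arm", "body": {
  "plan": [5, 0.6, 0, 0, 0, 0, 55, 5, 0.6, 0, 0, 0, 0, 55, 5, 0.6, 0, 0, 0, 0, 55, 5, 0.5, 0, 0, 0, 0, 55, 5, 0.5, 0, 0, 0, 0, 55, 0, 0, 0, 0, 0, 0, 55, 0, 0, 0, 0, 0, 0, 55]
}}

```text
time: 5.7
eef_pos: [0.5575, -0.0881, 0.0206]
tcp_rot: [-0.056, 0.998, 0.001, -0.003]
contact_force: [-4.1, 3.5, 6.7]
opening: 0.643
finger_force: 3.6
```

Emit:
{"method": "move_arm", "body": {
  "plan": [4, 0.4, 0, 0, 0, 0, 55, 4, 0.4, 0, 0, 0, 0, 55, 3, 0.3, 0, 0, 0, 0, 55, 0, 0, 0, 0, 0, 0, 55, 0, 0, 0, 0, 0, 0, 55]
}}

```text
time: 6.2
eef_pos: [0.5682, -0.087, 0.0205]
tcp_rot: [-0.056, 0.998, 0.001, -0.004]
contact_force: [-5.3, 2.9, 6.5]
opening: 0.642
finger_force: 3.6
```

Emit:
{"method": "move_arm", "body": {
  "plan": [2, 0.2, 0, 0, 0, 0, 55, 2, 0.2, 0, 0, 0, 0, 55, 0, 0, 0, 0, 0, 0, 55]
}}

```text
time: 6.5
eef_pos: [0.5718, -0.0866, 0.0205]
tcp_rot: [-0.056, 0.998, 0.001, -0.004]
contact_force: [-7.0, 1.9, 6.4]
opening: 0.642
finger_force: 3.9
```

Emit:
{"method": "move_arm", "body": {
  "plan": [2, 0.2, 0, 0, 0, 0, 55, 0, 0, 0, 0, 0, 0, 55]
}}

```text
time: 6.7
eef_pos: [0.573, -0.0865, 0.0204]
tcp_rot: [-0.056, 0.998, 0.001, -0.005]
contact_force: [-9.1, 1.1, 9.1]
opening: 0.646
finger_force: 5.9
```

Emit:
{"method": "move_arm", "body": {
  "plan": [1.5, 0.2, 0, 0, 0, 0, 55, 1.5, 0.2, 0, 0, 0, 0, 55, 0, 0, 0, 0, 0, 0, 55, 0, 0, 0, 0, 0, 0, 55]
}}

```text
time: 7.1
eef_pos: [0.5731, -0.0865, 0.0204]
tcp_rot: [-0.056, 0.998, 0.002, -0.01]
contact_force: [-17.6, 0.4, 16.0]
opening: 0.647
finger_force: 9.6
```

Run:
```python
from plant import cams
from h import *
S=cams.read_camera("side")
img=cv2.resize(S["color"][155:255,310:440,::-1],None,fx=6,fy=6,interpolation=cv2.INTER_CUBIC)
cv2.imwrite("pics/a4.png",cv2.convertScaleAbs(img,alpha=1.5))
```

```text
(no output)
```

View pics/a4.png

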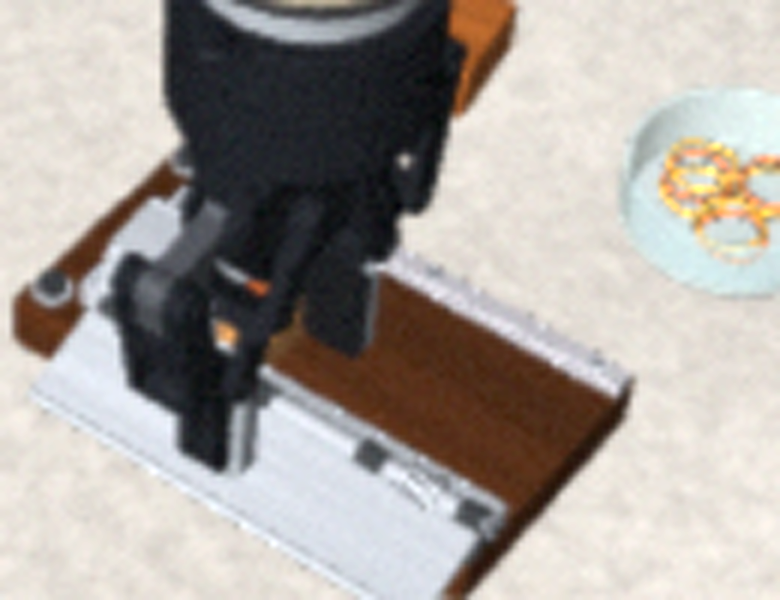

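The plaque is home: the TCP is stalled at the predicted x with 17 N of push, and the flap is still open. I'll back off a little with the bar still down, then let it rise gently and clear.

Emit:
{"method": "move_arm", "body": {
  "plan": [-4, -0.4, 0, 0, 0, 0, 55, -4, -0.4, 0, 0, 0, 0, 55, -4, -0.4, 0, 0, 0, 0, 55, 0, 0, 4, 0, 0, 0, 55, 0, 0, 4, 0, 0, 0, 55, 0, 0, 4, 0, 0, 0, 55, 0, 0, 5, 0, 0, 0, 55, 0, 0, 5, 0, 0, 0, 55, 0, 0, 10, 0, 0, 0, 55, 0, 0, 20, 0, 0, 0, 55, 0, 0, 40, 0, 0, 0, 55, 0, 0, 40, 0, 0, 0, 55]
}}

```text
time: 8.35
eef_pos: [0.5668, -0.0881, 0.1541]
tcp_rot: [-0.055, 0.998, 0.0, -0.001]
contact_force: [1.2, -0.6, 1.0]
opening: 0.643
finger_force: 0.0
```

Emit:
{"method": "move_arm", "body": {
  "plan": [-20, 45, 20, 0, 0, 0, 55, -20, 45, 20, 0, 0, 0, 55, -15, 45, 0, 0, 0, 0, 55, 0, 45, 0, 0, 0, 0, 55, 0, 45, 0, 0, 0, 0, 55, 0, 45, 0, 0, 0, 0, 55, 0, 0, 0, 0, 0, 0, 55, 0, 0, 0, 0, 0, 0, 55]
}}

```text
time: 9.15
eef_pos: [0.5148, 0.1772, 0.1914]
tcp_rot: [-0.056, 0.998, -0.0, -0.0]
contact_force: [0.2, -0.8, -0.0]
opening: 0.642
finger_force: 0.0
```

Run:
```python
from plant import cams,ctrl
from h import *
print(ctrl.get_state()["eef_pos"])
o=[]
for n,(x,y) in(("top",(325,180)),("side",(310,150))):
    c=cams.read_camera(n)["color"][y:y+130,x:x+110,::-1]
    o.append(cv2.resize(c,None,fx=3.6,fy=3.6,interpolation=cv2.INTER_CUBIC))
cv2.imwrite("pics/a5.png",cv2.convertScaleAbs(np.hstack(o),alpha=1.5))
```

```text
[0.51480276 0.17715942 0.19141391]
```

View pics/a5.png

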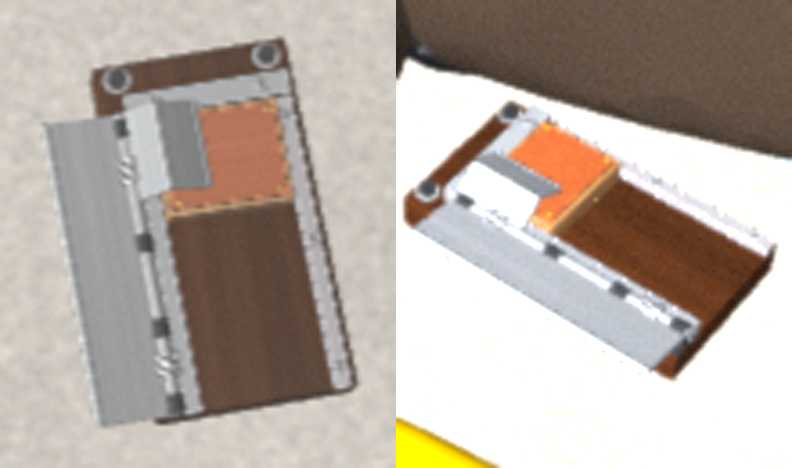

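The plaque sits square against the end stop, its rear edge at crop (165–290, 200), with the flap closed on its face and the hand clear. I'll hand the job in.

```bash
python3 -c "
from plant import order
print(order.sign_off())"
```

```text
the job is handed in; nothing more can be done
None
```

The plaque is against the end stop with the flap closed on its face and the hand clear, as the last pictures show, and the job is handed in at about 9 s; no verdict was returned.

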